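Take up the lathe brake through the cover slot

TASK

Take the square-handled adjusting tool from the wooden block, put its blade down through the slot in the cover of the red brake box and work the star wheel round, lifting the blade out and going back for the next tooth, until the brake pad bears on the disc and the wheel stands firm against a steady sideways push of the blade of about 10 N. Be gentle, letting the blade down slowly: never press on the wheel or cover with more than 16 N, and move the pad by the wheel alone. Then stand the tool upright in the block again, fully home, and leave the chisel, the mug and the wood blank alone.

Things in the scene. Friction and masses are not known exactly. Their poses are not given: they have to be found in the camera images.
- adjuster: Adjusting tool, 0.12 kg, upright in one of the block's two holes (which varies). Wooden handle 20 x 20 mm square, from 6 to 68 mm above the origin; under it a steel collar 24 x 24 x 6 mm whose flat underside sits on the block; under that a flat steel blade 42 mm long, 5 mm thick along x, 10 mm wide along y. Origin: centre of the collar's underside; z up along the handle.
- blade_tip (a point): Middle of the lower end of the adjusting tool's blade, 42 mm below the tool's origin; axes as the tool's.
- block: Fixed dark wooden tool block, 60 (x) by 140 (y) mm, 50 mm high, with two holes right through, 9 mm along x by 14 mm along y, at y = -34 and +34 mm. Origin: centre of its underside, on the bench. A tool is home when its collar rests on the block's top. The tools have the block's yaw at the start.
- chisel: Bystander: a chisel with a round turned wooden handle (30 mm thick, 68 mm high), standing in the block's other hole. Origin: where it rests on the block's top, 68 mm from the adjusting tool. Leave it there.
- slot (a point): Centre of the access slot, on the upper face of the flat steel cover of the red brake box, 90 mm above the bench. x along the slot, y across it and towards the disc, z up. Slot 30 mm long (x) by 15 mm wide (y); cover 4 mm thick, 80 (x) by 70 mm (y). A blade coming down on a wheel tooth stops 8 to 12 mm below this point (at 20 mm/s it hits with 20 N: go slower); between teeth it goes free to 17 mm.
- pad_face (a point): Centre of the friction face of the brake pad (40 x 26 mm, brown, on a steel plate), between brake box and disc; axes as the slot's. The star wheel's screw moves it to +y, 3.1 mm a tooth. At the start its face is 5.7 to 9.5 mm short of the disc.
- pad: The brake pad with its screw; origin at pad_face. Not to be touched.
- star: Steel star wheel under the slot; origin at its centre, 40 mm below slot, axis along y. Tip radius 32, hub radius 20, 16 mm wide, ten straight radial teeth 4.5 mm thick, 36 degrees apart, one along its own z; start angle varies. Pushing teeth to the slot's +x takes up the brake. It stays where left, drags 2 to 4 N at the blade; once the pad bears it yields springily, 5 to 15 N per mm.
- lathe: Fixed red lathe end: brake box, brake disc, headstock, bed. Origin on the bench straight below slot; axes as the slot's. The disc (130 mm across, its top 70 mm above the cover) begins at y = 90 mm, the headstock (140 mm in x, top 90 mm above the cover) at y = 118 mm.
- disc_face (a point): Point on the brake disc's face opposite the pad, where the pad comes to bear; axes as the slot's.
- blank: Bystander: a square light wood blank 45 x 120 x 45 mm lying loose on the bench. Origin: centre of its underside.
- mug: Bystander: a white mug, 76 mm across, 90 mm high, standing on the bench. Origin: centre of its underside.
Mind the look-alikes: they are no part of the job. What is shaped like the block but orange is not meant.

How it is judged (in metres and radians):
On the way, in this order (a step that is already met when the one before it is completed fails the run):
1. The star wheel has been advanced by a first stroke (pad at least 0.5 mm nearer the disc) and the blade lifted out of the teeth (tip less than 8 mm below the cover's upper face) (distance of pad_face from where it was at the start of the episode above 0.0005 m and z of blade_tip in the frame of slot above -0.008 m), for 0.05 s.
2. The pad bears on the disc (gap under 0.6 mm) and the blade holds at least 6 N on the wheel for 0.2 s (y of pad_face in the frame of disc_face above -0.0006 m and contact force between adjuster and star above 6 N), for 0.2 s.
At the end, for the whole second after the job is handed in: The pad stands within 0.8 mm of the disc, and the adjusting tool stands at rest and upright (within 0.1 rad) in a hole of the block, its collar within 3 mm of the block's top (y of pad_face in the frame of disc_face above -0.0008 m and z of adjuster in the frame of block between 0.047 and 0.053 m and x of adjuster in the frame of block between -0.006 and 0.006 m and angle between adjuster's own z axis and vertical below 0.1 rad and linear speed of adjuster below 0.01 m/s); the robot touches nothing.
It fails at once if more than 16 N on the star wheel (contact force between star and anything else above 16 N).
It fails at once if more than 16 N between the tool and the lathe (contact force between adjuster and lathe above 16 N).
It fails at once if the pad touched (contact force between pad and anything else above 1 N).
It fails at once if the chisel, mug or wood blank moved by more than 20 mm (distance of any of chisel, mug, blank from where it was at the start of the episode above 0.02 m).
It also fails if it takes over 72 s, if anything falls off the work surface, if the arm or the gripper's body presses on something with over 40 N, if the wrist force passes 120 N, or if a joint passes its speed limit or range.

ROBOT

A 6-joint arm with a two-finger parallel gripper is mounted at the origin on the work surface. World frame = base frame: x ahead of the robot, y to its left, z up, the work surface at z = 0. Lengths are in mm, angles in degrees, forces in N, time in s.
With the tool pointing down it reaches from about 300 to 850 mm from the base axis. Payload 4.2 kg.
Tool frame: the origin (TCP) lies midway between the tips of the shut fingers; the grasp point (between the pads) lies 19 mm behind it; x points along the fingers, y is the direction in which the jaws open and shut, and the axes are right-handed (so a half turn about x gives the same grasp; the last joint's range is limited). The gripper opens to 91 mm and grips with 3 to 60 N. Pads are 32 mm wide; open, the fingers measure 118 mm over their backs; the gripper's body (76 mm by 178 mm) begins 60 mm behind the grasp point.
Start: joints at [66.406, 18.312, 89.639, -0, 72.044, -1.146], TCP at [219.569, 531.444, 213.976] pointing down, gripper open.
Joint ranges: [-177.97, 177.97], [-48.28, 115.42], [12.27, 149.76], [-77.06, 257.06], [2.81, 150.46], [-146.56, 146.56]. Speed limits (degrees/s): [147.25, 147.25, 180, 180, 180, 180].

INTERFACE

Orientations are given as [roll, pitch, yaw] about the fixed x, y, z axes, in that order (R = Rz(yaw) Ry(pitch) Rx(roll)).
In Python, from workcell import env gives the robot as it stands.
- The arm moves only by the shell command python3 -m handwheel 'ROWS' [FORCE]. ROWS is text: rows parted by semicolons, each of 7 numbers parted by spaces: the turn, a rotation vector about the tool's x, y, z in degrees, then the shift along the tool's x, y, z in m, then the finger opening in m, from 0 to 0.0912. In form: rx ry rz x y z grip; .... A call has 1 to 12 rows; each row is the pose to reach, as a shift and turn from the pose commanded when the call began, along the tool's axes at that moment; what a row does not reach only later rows make up. A row lasts 1/12 s, in which the tool goes at most 41.7 mm and 7.16 degrees, less where a joint would pass 70% of its speed; a pose out of reach is approached as far as the arm can. A call with a gripper value outside its range is refused whole. The fingers move at their own pace and stop on an object; FORCE is the grip in N (left out, the last holds). Time passes only in rows, so rows that repeat a pose let the fingers close. It gives the time, the measured TCP pose, the force and the opening at its end, in the units of the state.
- env.state(): the state, without advancing time (a new reading comes with each control period).
- env.grab_frame(name): name is "side" or "top"; returns the picture (480x640x3 uint8, red, green, blue); there is no depth.
- env.get_calibration(name): a dict with "mtx" (3x3 intrinsics, pixels), "T" (4x4, takes a point from camera to world coordinates). Camera axes: x right, y up, looking along -z (the intrinsics and any distortion apply to the point x, -y, -z); pixel columns grow to the right and rows downward; lengths in mm; the calibration is good to about 2 mm. A picture is of the moment at which its call begins. get_calibration takes no time and is no camera call.
- env.job_done(): hands the job in, once; it reports no verdict.
The state is a dict: "time_s": time; "qpos": joint angles; "qvel": joint speeds; "effort": joint torques, N m; "ee_pos": TCP position; "ee_rot": TCP orientation; "force": force on the tool from outside, world axes, zero at the start; "torque": the same for the moment, N m; "gripper_width": finger opening in mm.
Only numpy, scipy, OpenCV 4.12 (cv2) and the standard library are available. Lean on these libraries where they do the work, as an engineer would, in place of code of your own. Each camera call takes 0.05 s, during which the arm holds its last target. There are 200 camera calls.

## Working session

There is one attempt and no reset: what is moved stays moved. The work goes in short steps, Python scripts to look and compute and a shell command to move; the robot and the scene stay as the last step left them, time stands still between calls to the robot, and variables do not carry over. Pictures are saved under pics/ and viewed, on a budget of 10 in all, crops included, one or two more only if the job needs it, and the job is handed in when it is done.

```bash
ls; mkdir -p pics
python3 - <<'E'
from workcell import env
import cv2
print(env.state())
for n in("side","top"):
    f=env.grab_frame(n); cv2.imwrite(f"pics/{n}0.png",f[:,:,::-1])
    c=env.get_calibration(n); print(n,c)
E
```

```text
pics
{'time_s': 0.0, 'qpos': array([ 6.64072490e+01,  1.83504234e+01,  8.97058445e+01, -1.87036086e-03,
        7.20422394e+01, -1.14483684e+00]), 'qvel': array([ 0.0616764 ,  0.05550071,  0.03254127, -0.09744422,  0.1287682 ,
        0.02481558]), 'effort': array([ 1.28860782e-03, -4.12467957e+01, -2.31975907e+01,  7.28410366e-02,
        4.57957084e-02, -1.47768669e-04]), 'ee_pos': array([219.36112909, 530.97820411, 213.13627844]), 'ee_rot': array([ -90.11064727,   89.90147664, -112.55798328]), 'force': array([-0.10020818, -0.06777467,  1.09312631]), 'torque': array([-0.01165673, -0.03648586, -0.05735791]), 'gripper_width': 90.75028890708404}
side {'mtx': array([[534.01120511,   0.        , 322.47277722],
       [  0.        , 534.01120511, 238.6969129 ],
       [  0.        ,   0.        ,   1.        ]]), 'T': array([[ 9.02950634e-01,  2.19310635e-01, -3.69571370e-01,
         2.15442551e+02],
       [-4.29146294e-01,  5.05511842e-01, -7.48526043e-01,
        -8.34981732e+02],
       [ 2.26629826e-02,  8.34482249e-01,  5.50568584e-01,
         5.76894064e+02],
       [ 0.00000000e+00,  0.00000000e+00,  0.00000000e+00,
         1.00000000e+00]])}
top {'mtx': array([[445.17123844,   0.        , 322.24544977],
       [  0.        , 445.17123844, 234.30408978],
       [  0.        ,   0.        ,   1.        ]]), 'T': array([[ 9.16817362e-03,  9.98805995e-01, -4.79846807e-02,
         5.16991039e+02],
       [-9.99668481e-01,  1.03095575e-02,  2.35932315e-02,
        -1.31605182e+02],
       [ 2.40597619e-02,  4.77524660e-02,  9.98569392e-01,
         8.63254778e+02],
       [ 0.00000000e+00,  0.00000000e+00,  0.00000000e+00,
         1.00000000e+00]])}
```

View pics/side0.png

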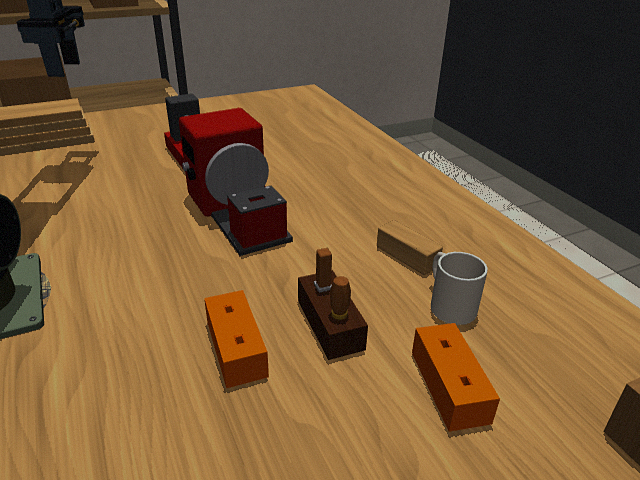

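View pics/top0.png

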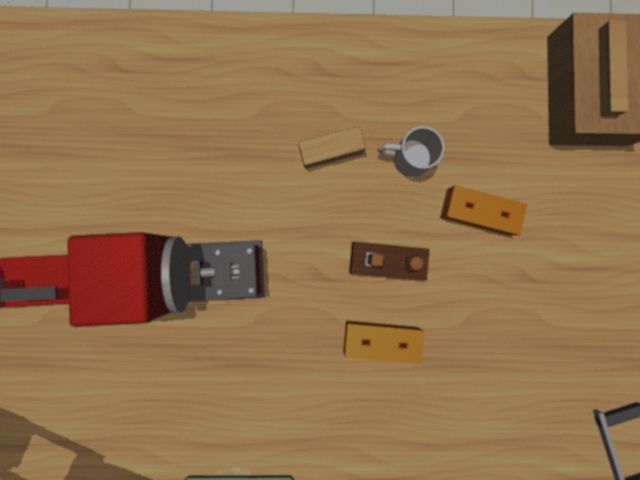

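Candidates: the dark block, top view (390,261) / side (332,315), is the one wanted. The orange look-alikes are at top (384,342) and (486,210). Handles on the dark block: the square one with a steel collar at top (376,260) / side (323,268) is the adjuster, and the round one with a brass ring at (415,264) / (340,298) is the chisel. Next is one close crop to check this, plus measurements.

```bash
cat > h.py <<'E'
import numpy as np, cv2
from workcell import env
def ray(n,u,v):
    c=env.get_calibration(n);K=c["mtx"];T=c["T"]
    d=np.array([(u-K[0,2])/K[0,0],-(v-K[1,2])/K[1,1],-1.]);return T[:3,3],T[:3,:3]@d
def onz(n,u,v,z):
    o,d=ray(n,u,v);return o+d*(z-o[2])/d[2]
def tri(a,b):
    (o1,d1),(o2,d2)=ray("top",*a),ray("side",*b)
    s=np.linalg.lstsq(np.c_[d1,-d2],o2-o1,rcond=None)[0]
    p,q=o1+s[0]*d1,o2+s[1]*d2;return (p+q)/2,np.linalg.norm(p-q)
def proj(n,P):
    c=env.get_calibration(n);T=c["T"];p=T[:3,:3].T@(np.array(P)-T[:3,3]);q=c["mtx"]@[p[0],-p[1],-p[2]];return q[:2]/q[2]
def crop(img,x,y,w,h,k):return cv2.resize(img[y:y+h,x:x+w],None,fx=k,fy=k,interpolation=cv2.INTER_NEAREST)
E
python3 - <<'E'
from h import *
t=cv2.imread("pics/top0.png");s=cv2.imread("pics/side0.png")
a=crop(t,345,235,95,50,4);b=crop(s,290,240,95,125,4);c=crop(t,180,230,95,80,4);d=crop(s,215,180,95,50,4)
W=np.vstack([np.hstack([a,d]),])
L=np.vstack([a,c]);R=np.vstack([b,d])[:600]
H=max(len(L),len(R));f=lambda x:np.vstack([x,np.zeros((H-len(x),380,3),np.uint8)])
cv2.imwrite("pics/c1.png",np.hstack([f(L),f(R)]))
hs=cv2.cvtColor(t,cv2.COLOR_BGR2HSV)
# block dark brown
m=((t[:,:,2]<75)&(t[:,:,2]>35)&(hs[:,:,1]>110)).astype(np.uint8); m[:225]=0;m[290:]=0;m[:,:340]=0;m[:,440:]=0
m=cv2.morphologyEx(m,cv2.MORPH_CLOSE,np.ones((3,3)))
cs=cv2.findContours(m,0,2)[0];k=max(cs,key=cv2.contourArea);r=cv2.minAreaRect(k);print("block",r)
P=np.array([onz("top",*q,50) for q in cv2.boxPoints(r)]);print(P.round(1),P.mean(0).round(1))
m=((hs[:,:,1]<60)&(hs[:,:,2]>30)&(hs[:,:,2]<110)).astype(np.uint8);m[:232]=0;m[310:]=0;m[:,:192]=0;m[:,272:]=0
k=max(cv2.findContours(m,0,2)[0],key=cv2.contourArea);r=cv2.minAreaRect(k);print("cover",r)
P=np.array([onz("top",*q,90) for q in cv2.boxPoints(r)]);print(P.round(1),P.mean(0).round(1))
E
```

```text
block ((396.67523193359375, 261.35565185546875), (59.46413803100586, 28.961475372314453), 5.52754020690918)
[[ 486.3 -230.8   50. ]
 [ 539.  -235.7   50. ]
 [ 529.6 -344.8   50. ]
 [ 476.8 -339.5   50. ]] [ 507.9 -287.7   50. ]
cover ((226.4762725830078, 270.50115966796875), (57.07818603515625, 71.68067932128906), 87.27368927001953)
[[535.6  79.4  90. ]
 [542.7 -43.7  90. ]
 [444.5 -49.9  90. ]
 [437.8  72.5  90. ]] [490.1  14.6  90. ]
```

View pics/c1.png

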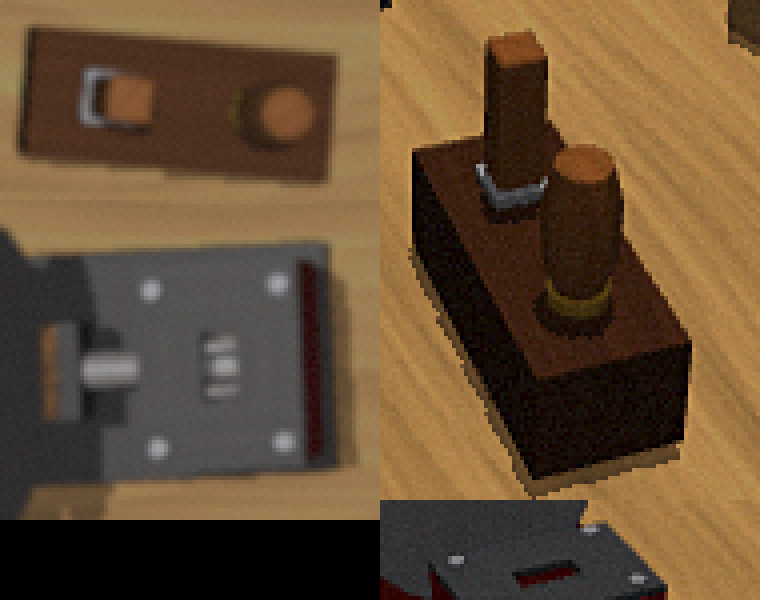

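Crop shows the square handle with steel collar at top px ~(377.3,259.5), round chisel at ~(416.5,262.8), slot at ~(234.5,271) with four cover screws around it. The choice is confirmed.

```bash
cat >> h.py <<'E'
from scipy.spatial.transform import Rotation as Ro
def go(P,jaw_yaw):
    """rows numbers to bring TCP to P (mm) pointing down, jaw dir at jaw_yaw deg"""
    s=env.state();R=Ro.from_euler('xyz',s["ee_rot"],degrees=True)
    best=None
    for a in(jaw_yaw,jaw_yaw+180):
        y=np.array([np.cos(np.radians(a)),np.sin(np.radians(a)),0]);x=np.array([0,0,-1.])
        D=R.inv()*Ro.from_matrix(np.c_[x,y,np.cross(x,y)]);v=D.as_rotvec(degrees=True)
        if best is None or np.linalg.norm(v)<np.linalg.norm(best):best=v
    print("t",s["time_s"].__round__(2),"pos",s["ee_pos"].round(2),"F",s["force"].round(1),"w",round(s["gripper_width"],1))
    print("turn",best.round(2),"shift m",(R.inv().apply(np.array(P)-s["ee_pos"])/1000).round(4))
E
python3 - <<'E'
from h import *
c=lambda x,y,y0:(x/4-.5,y/4-.5+y0)
B=[(345+x/4-.5,235+y/4-.5) for x,y in((33,29),(335,57),(328,182),(26,152))]
P=np.array([onz("top",*q,50) for q in B]);print(P.round(1),P.mean(0).round(1))
e=P[0]-P[1];print("len",[np.linalg.norm(P[i]-P[i-1]).round(1) for i in range(4)],"block yaw",np.degrees(np.arctan2(-e[0],e[1])))
top,side=(345+131/4-.5,235+100/4-.5),(290+517/4-.5,240+49/4-.5)
print("handle top z118",onz("top",*top,118),onz("side",*side,118),tri(top,side))
ch=(345+288/4-.5,235+113/4-.5);print("chisel",onz("top",*ch,118))
S=np.array([onz("top",180+x/4-.5,230+(y-200)/4-.5,91) for x,y in((150,290),(277,284),(158,448),(284,442))])
print(S.round(1),S.mean(0).round(1))
for i,j in((2,0),(3,1)):
    e=S[i]-S[j];print("yawx",np.degrees(np.arctan2(-e[1],-e[0])))
for i,j in((0,1),(2,3)):
    e=S[i]-S[j];print("yawy",np.degrees(np.arctan2(-e[0],e[1])))
sl=(180+220/4-.5,230+(365.5-200)/4-.5);ss=(215+547/4-.5,180+(574-500)/4-.5)
print("slot",onz("top",*sl,90),onz("side",*ss,90),tri(sl,ss))
h=onz("top",*top,118);go([h[0],h[1],200],-5)
E
```

```text
[[ 543.  -206.8   50. ]
 [ 531.5 -345.9   50. ]
 [ 474.3 -342.5   50. ]
 [ 486.8 -203.9   50. ]] [ 508.9 -274.8   50. ]
len [np.float64(56.2), np.float64(139.5), np.float64(57.3), np.float64(139.1)] block yaw -4.722308321207362
handle top z118 [ 511.45691874 -241.8623224   118.        ] [ 642.05660147 -301.67914941  118.        ] (array([ 568.49176504, -281.64373915,  130.22641429]), np.float64(140.57374727562234))
chisel [ 506.59837199 -308.02976823  118.        ]
[[521.7  31.4  91. ]
 [524.8 -23.1  91. ]
 [454.   26.6  91. ]
 [456.9 -27.3  91. ]] [489.3   1.9  91. ]
yawx 4.052262771931944
yawx 3.5036114531834377
yawy 3.255373350802482
yawy 3.143649976725759
slot [489.45013209   0.89953846  90.        ] [651.40949998 -69.260075    90.        ] (array([562.17002685, -53.52888038, 120.74472418]), np.float64(172.39437637661004))
t 0.1 pos [219.4  531.02 213.2 ] F [-0.   0.2 -0.6] w 91.1
turn [7.255e+01 6.000e-02 8.000e-02] shift m [ 0.0141 -0.6028  0.5651]
```

Run:
```python
from h import *
top,side=(345+131/4-.5,235+100/4-.5),(290+137/4-.5,240+49/4-.5)
print("handle",onz("top",*top,118),onz("side",*side,118),tri(top,side))
sl=(180+220/4-.5,230+(365.5-200)/4-.5);ss=(215+167/4-.5,180+(574-500)/4-.5)
print("slot",onz("top",*sl,90),onz("side",*ss,90),tri(sl,ss))
go([511,-241,200],-5)
```

```text
handle [ 511.45691874 -241.8623224   118.        ] [ 509.92777062 -244.08011753  118.        ] (array([ 511.22675934, -242.00923597,  116.32821161]), np.float64(0.4788551362873094))
slot [489.45013209   0.89953846  90.        ] [4.88134429e+02 3.31077703e-01 9.00000000e+01] (array([488.95185438,   1.20386037,  89.33681862]), np.float64(1.0183770682368407))
t 0.1 pos [219.4  531.02 213.2 ] F [-0.   0.2 -0.6] w 91.1
turn [7.255e+01 6.000e-02 8.000e-02] shift m [ 0.0141 -0.6021  0.5643]
```

```bash
python3 -m handwheel '72.5 0 0 0 -0.602 0.564 0.07;72.5 0 0 0 -0.602 0.564 0.07;72.5 0 0 0 -0.602 0.564 0.07;72.5 0 0 0 -0.602 0.564 0.07;72.5 0 0 0 -0.602 0.564 0.07;72.5 0 0 0 -0.602 0.564 0.07;72.5 0 0 0 -0.602 0.564 0.07;72.5 0 0 0 -0.602 0.564 0.07;72.5 0 0 0 -0.602 0.564 0.07;72.5 0 0 0 -0.602 0.564 0.07;72.5 0 0 0 -0.602 0.564 0.07;72.5 0 0 0 -0.602 0.564 0.07' 60; python3 -c "
from h import *
go([511,-242,150],-4.7)"
```

```text
time_s: 1.1
ee_pos: [396.1, 61.6, 213.9]
ee_rot: [150.2, 90.0, 55.2]
force: [1.8, 1.1, -0.4]
gripper_width: 70.0
t 1.1 pos [396.13  61.65 213.92] F [ 1.8  1.1 -0.4] w 70.0
turn [-0.29 -0.01 -0.01] shift m [0.0639 0.1408 0.2925]
```

```bash
python3 -m handwheel '0 0 0 0.04 0.14 0.292 0.07;0 0 0 0.04 0.14 0.292 0.07;0 0 0 0.04 0.14 0.292 0.07;0 0 0 0.04 0.14 0.292 0.07;0 0 0 0.04 0.14 0.292 0.07;0 0 0 0.04 0.14 0.292 0.07;0 0 0 0.04 0.14 0.292 0.07;0 0 0 0.04 0.14 0.292 0.07;0 0 0 0.04 0.14 0.292 0.07;0 0 0 0.04 0.14 0.292 0.07;0 0 0 0.04 0.14 0.292 0.07'; python3 -c "
from h import *
go([511,-242,62],-4.7)
for n in('top','side'):cv2.imwrite(f'pics/{n}1.png',env.grab_frame(n)[:,:,::-1])
a=crop(cv2.imread('pics/top1.png'),320,200,130,100,3);b=crop(cv2.imread('pics/side1.png'),270,180,130,180,3)
a=np.vstack([a,np.zeros((240,390,3),np.uint8)]);cv2.imwrite('pics/c2.png',np.hstack([a,b]))
"
```

```text
time_s: 2.02
ee_pos: [509.8, -238.6, 173.4]
ee_rot: [-127.7, 89.9, 137.3]
force: [0.7, 0.9, -0.5]
gripper_width: 69.7
t 2.02 pos [ 509.79 -238.59  173.39] F [ 0.7  0.9 -0.5] w 69.7
turn [-0.27 -0.07  0.1 ] shift m [0.1114 0.0017 0.0034]
```

View pics/c2.png

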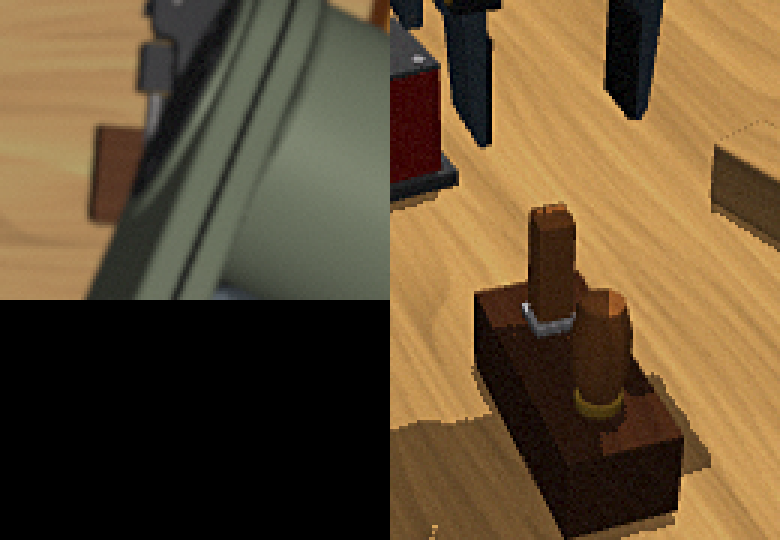

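Open fingers straddle the handle (side view px ~(454,250), finger tips at (432,228) and (482,218)). Go down and grip.

```bash
python3 -m handwheel '0 0 0 0.03 0.0015 0.003 0.07;0 0 0 0.06 0.0015 0.003 0.07;0 0 0 0.085 0.0015 0.003 0.07;0 0 0 0.1 0.0015 0.003 0.07;0 0 0 0.11 0.0015 0.003 0.07;0 0 0 0.11 0.0015 0.003 0.07;0 0 0 0.11 0.0015 0.003 0.015;0 0 0 0.11 0.0015 0.003 0.015;0 0 0 0.11 0.0015 0.003 0.015;0 0 0 0.11 0.0015 0.003 0.015;0 0 0 0.11 0.0015 0.003 0.015;0 0 0 0.11 0.0015 0.003 0.015' 60; python3 -c "
from h import *
s=env.state();print(s)"
```

```text
time_s: 3.12
ee_pos: [511.9, -242.6, 64.4]
ee_rot: [74.9, 89.9, -20.0]
force: [-0.3, 1.1, 0.6]
gripper_width: 33.2
{'time_s': 3.1167, 'qpos': array([-2.65207354e+01,  2.52133889e+01,  1.02607335e+02,  8.13752412e-03,
        5.21229954e+01, -2.15713520e+01]), 'qvel': array([-0.15165195,  0.18824468,  0.21732453,  0.02344831, -0.0983216 ,
       -0.02012564]), 'effort': array([ 3.03426222e-02, -4.32358897e+01, -1.87663794e+01,  4.79891687e-02,
        5.66986855e-02,  3.71302813e-04]), 'ee_pos': array([ 511.93389895, -242.57771373,   64.4481977 ]), 'ee_rot': array([ 74.94444642,  89.94335335, -20.00993007]), 'force': array([-0.32089908,  1.05036064,  0.56214788]), 'torque': array([-0.06989495,  0.01565125, -0.02964775]), 'gripper_width': 33.16210258249873}
```

```bash
python3 -m handwheel '0 0 0 0 0 0 0.01;0 0 0 0 0 0 0.01;0 0 0 0 0 0 0.01;0 0 0 0 0 0 0.01;0 0 0 0 0 0 0.01;0 0 0 0 0 0 0.01' 60; python3 -c "
from h import *
go([512,-242,62],-4.7)"
```

```text
time_s: 3.62
ee_pos: [511.7, -242.5, 64.0]
ee_rot: [114.3, 90.0, 19.4]
force: [-0.5, -0.4, 2.2]
gripper_width: 19.9
t 3.62 pos [ 511.7  -242.46   64.02] F [-0.5 -0.4  2.2] w 19.9
turn [-0.25 -0.   -0.  ] shift m [ 0.002   0.0003 -0.0005]
```

```bash
python3 -m handwheel '0 0 0 -0.01 0 0 0.01;0 0 0 -0.03 0 0 0.01;0 0 0 -0.06 0 0 0.01;0 0 0 -0.09 0 0 0.01;0 0 0 -0.12 0 0 0.01;0 0 0 -0.12 0 0 0.01' 60; python3 -c "
from h import *
go([489,1,175],3.4)"
```

```text
time_s: 4.12
ee_pos: [515.0, -244.0, 190.8]
ee_rot: [69.6, 89.3, -25.4]
force: [0.6, -0.3, 0.3]
gripper_width: 19.6
t 4.12 pos [ 515.   -243.99  190.84] F [ 0.6 -0.3  0.3] w 19.6
turn [-8.35  0.3  -0.66] shift m [ 0.0142 -0.0472 -0.2419]
```

```bash
python3 -m handwheel '-7 0 0 0.005 -0.01 -0.04 0.01;-8 0 0 0.008 -0.018 -0.08 0.01;-8 0 0 0.008 -0.025 -0.12 0.01;-8 0 0 0.008 -0.032 -0.16 0.01;-8 0 0 0.008 -0.039 -0.2 0.01;-8 0 0 0.008 -0.045 -0.225 0.01;-8 0 0 0.008 -0.046 -0.238 0.01;-8 0 0 0.008 -0.046 -0.24 0.01;-8 0 0 0.008 -0.046 -0.24 0.01;-8 0 0 0.008 -0.046 -0.24 0.01;-8 0 0 0.008 -0.046 -0.24 0.01;-8 0 0 0.008 -0.046 -0.24 0.01' 60; python3 -c "
from h import *
go([489,1,175],3.4)
for n in('top','side'):cv2.imwrite(f'pics/{n}2.png',env.grab_frame(n)[:,:,::-1])
a=crop(cv2.imread('pics/top2.png'),170,215,130,100,3);b=crop(cv2.imread('pics/side2.png'),190,80,130,180,3)
a=np.vstack([a,np.zeros((240,390,3),np.uint8)]);cv2.imwrite('pics/c3.png',np.hstack([a,b]))
"
```

```text
time_s: 5.12
ee_pos: [486.7, -0.4, 175.8]
ee_rot: [-52.7, 90.0, -139.7]
force: [0.4, -0.6, -1.3]
gripper_width: 20.2
t 5.12 pos [ 4.8668e+02 -4.2000e-01  1.7584e+02] F [ 0.4 -0.6 -1.3] w 20.2
turn [-0.44  0.01  0.01] shift m [ 0.0008  0.0024 -0.0013]
```

View pics/c3.png

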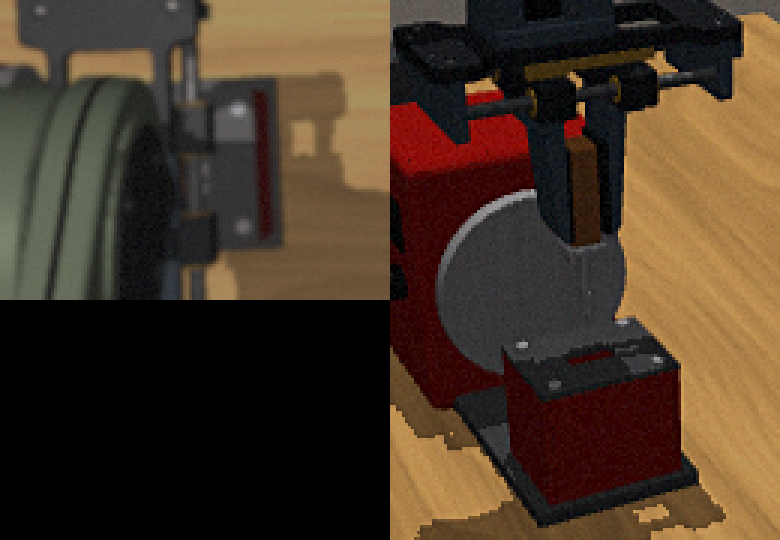

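The tool is held straight, with the blade over the slot (side view blade ~(255,178), slot ~(256,199)). In the first top crop two teeth show about ±10 mm from the slot centre, so the gap between teeth is open near the middle. I'll lower to just above the cover and look.

```bash
python3 -m handwheel '-0.4 0 0 0.005 0.001 -0.001 0.01;-0.4 0 0 0.012 0.0018 -0.0008 0.01;-0.4 0 0 0.018 0.0018 -0.0008 0.01;-0.4 0 0 0.023 0.0018 -0.0008 0.01;-0.4 0 0 0.024 0.0018 -0.0008 0.01;-0.4 0 0 0.024 0.0018 -0.0008 0.01' 60; python3 -c "
from h import *
go([488.5,0.2,150],3.4)
p=env.state()['ee_pos']
for n in('top','side'):cv2.imwrite(f'pics/{n}3.png',env.grab_frame(n)[:,:,::-1])
print('tip',proj('side',p-[0,0,56]),'slot',proj('side',[489.2,1.1,90]))
b=crop(cv2.imread('pics/side3.png'),220,150,70,75,8);b=cv2.convertScaleAbs(b,alpha=1.8,beta=10)
cv2.imwrite('pics/c4.png',b)
"
```

```text
time_s: 5.72
ee_pos: [487.9, 1.6, 151.2]
ee_rot: [-97.8, 89.9, 175.6]
force: [-0.3, -0.2, -1.5]
gripper_width: 19.9
t 5.72 pos [487.9    1.59 151.19] F [-0.3 -0.2 -1.5] w 19.9
turn [ 0.06 -0.01  0.09] shift m [0.0012 0.0005 0.0014]
tip [255.77761107 195.27331127] slot [256.65377418 197.7056356 ]
```

View pics/c4.png

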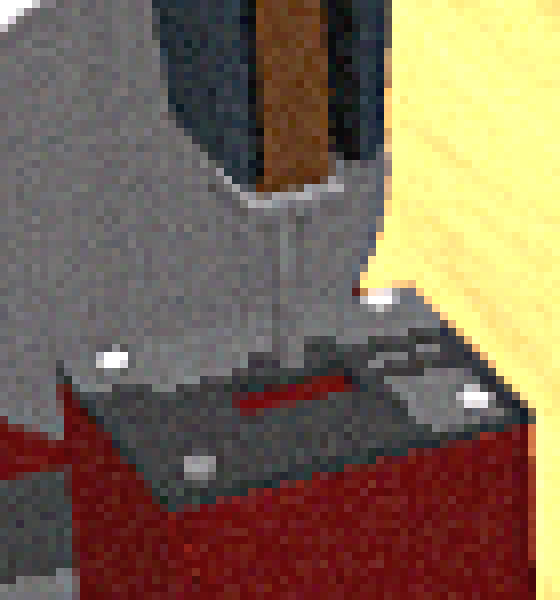

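```bash
python3 -m handwheel '0 0 0 0 0 0.0008 0.01;0 0 0 0 0 0.0008 0.01;0 0 0 0 0 0.0008 0.01' 60; python3 -c "
from h import *
go([488.5,0.3,146],3.4)"
```

```text
time_s: 6.07
ee_pos: [488.6, 0.7, 152.2]
ee_rot: [93.8, 90.0, 7.2]
force: [0.6, -0.1, -1.8]
gripper_width: 19.7
t 6.07 pos [488.55   0.74 152.22] F [ 0.6 -0.1 -1.8] w 19.7
turn [ 0.05 -0.   -0.04] shift m [ 0.0062 -0.0001  0.0004]
```

```bash
python3 -m handwheel '0 0 0 0.002 0 0.0003 0.01;0 0 0 0.004 0 0.0003 0.01;0 0 0 0.0048 0 0.0003 0.01;0 0 0 0.0056 0 0.0003 0.01;0 0 0 0.0064 0 0.0003 0.01;0 0 0 0.0072 0 0.0003 0.01;0 0 0 0.008 0 0.0003 0.01;0 0 0 0.0088 0 0.0003 0.01;0 0 0 0.0096 0 0.0003 0.01;0 0 0 0.0104 0 0.0003 0.01' 60; python3 -c "
from h import *
go([488.5,0.3,130],3.4)"
```

```text
time_s: 6.9
ee_pos: [488.4, 0.5, 141.5]
ee_rot: [150.9, 90.0, 64.3]
force: [0.4, 0.3, -1.1]
gripper_width: 19.9
t 6.9 pos [4.8842e+02 4.7000e-01 1.4146e+02] F [ 0.4  0.3 -1.1] w 19.9
turn [ 0.05 -0.01 -0.  ] shift m [0.0115 0.0001 0.0002]
```

```bash
python3 -m handwheel '0 0 0 0.0007 0 0 0.01;0 0 0 0.0014 0 0 0.01;0 0 0 0.0021 0 0 0.01;0 0 0 0.0028 0 0 0.01;0 0 0 0.0035 0 0 0.01;0 0 0 0.0042 0 0 0.01;0 0 0 0.0049 0 0 0.01;0 0 0 0.0056 0 0 0.01' 60
```

```text
time_s: 7.57
ee_pos: [488.4, 0.4, 135.9]
ee_rot: [116.2, 90.0, 29.6]
force: [0.8, 0.1, -0.7]
gripper_width: 19.8
```

```bash
python3 -c "
from h import *
go([488.5,0.3,130.5],3.4)"
```

```text
t 7.57 pos [4.8843e+02 4.3000e-01 1.3589e+02] F [ 0.8  0.1 -0.7] w 19.8
turn [ 0.05 -0.   -0.01] shift m [0.0054 0.0001 0.0001]
```

```bash
python3 -m handwheel '0 0 0 0.0007 0 0 0.01;0 0 0 0.0014 0 0 0.01;0 0 0 0.0021 0 0 0.01;0 0 0 0.0028 0 0 0.01;0 0 0 0.0035 0 0 0.01;0 0 0 0.0042 0 0 0.01;0 0 0 0.0049 0 0 0.01;0 0 0 0.0052 0 0 0.01' 60
```

```text
time_s: 8.23
ee_pos: [488.3, 0.5, 130.6]
ee_rot: [-122.9, 90.0, 150.6]
force: [-0.8, -0.0, -0.9]
gripper_width: 19.8
```

```bash
python3 -m handwheel '0 0 0 0 0.0007 0 0.01;0 0 0 0 0.0014 0 0.01;0 0 0 0 0.0021 0 0.01;0 0 0 0 0.0028 0 0.01;0 0 0 0 0.0035 0 0.01;0 0 0 0 0.0042 0 0.01;0 0 0 0 0.0049 0 0.01;0 0 0 0 0.0056 0 0.01;0 0 0 0 0.0063 0 0.01;0 0 0 0 0.007 0 0.01' 60; python3 -m handwheel '0 0 0 0 0.0007 0 0.01;0 0 0 0 0.0014 0 0.01;0 0 0 0 0.0021 0 0.01;0 0 0 0 0.0026 0 0.01' 60
```

```text
time_s: 9.07
ee_pos: [494.6, 0.9, 130.3]
ee_rot: [-96.2, 89.9, 177.3]
force: [-3.8, -0.1, -1.1]
gripper_width: 19.9
time_s: 9.4
ee_pos: [498.2, 1.1, 130.8]
ee_rot: [112.7, 90.0, 26.1]
force: [-2.8, 0.3, -1.0]
gripper_width: 19.8
```

```bash
python3 -m handwheel '0 0 0 0 0.0007 0 0.01;0 0 0 0 0.0014 0 0.01;0 0 0 0 0.0021 0 0.01;0 0 0 0 0.0025 0 0.01;0 0 0 0 0.0025 0 0.01' 60
```

```text
time_s: 9.82
ee_pos: [500.9, 1.2, 130.9]
ee_rot: [93.4, 89.9, 6.9]
force: [-2.8, 0.3, -0.5]
gripper_width: 19.6
```

```bash
python3 -m handwheel '0 0 0 0 -0.0007 0 0.01;0 0 0 -0.0015 -0.0007 0 0.01;0 0 0 -0.004 -0.0007 0 0.01;0 0 0 -0.007 -0.0007 0 0.01;0 0 0 -0.01 -0.0007 0 0.01;0 0 0 -0.01 -0.0007 0 0.01;0 0 0 -0.01 -0.0007 0 0.01' 60;python3 -m handwheel '0 0 0 0 -0.002 0 0.01;0 0 0 0 -0.005 0 0.01;0 0 0 0 -0.008 0 0.01;0 0 0 0 -0.011 0 0.01;0 0 0 0 -0.014 0 0.01;0 0 0 0 -0.017 0 0.01;0 0 0 0 -0.019 0 0.01;0 0 0 0 -0.0195 0 0.01;0 0 0 0 -0.0195 0 0.01' 60
```

```text
time_s: 10.4
ee_pos: [500.3, 1.1, 141.2]
ee_rot: [88.1, 89.9, 1.5]
force: [-0.2, -0.2, -0.9]
gripper_width: 19.9
time_s: 11.15
ee_pos: [480.2, -0.0, 140.8]
ee_rot: [110.9, 90.0, 24.4]
force: [-0.4, -0.2, -1.6]
gripper_width: 19.9
```

Now the second descent (slowly, 10 mm), checking the force halfway.

```bash
python3 -m handwheel '0 0 0 0.0007 0 0 0.01;0 0 0 0.0014 0 0 0.01;0 0 0 0.0021 0 0 0.01;0 0 0 0.0028 0 0 0.01;0 0 0 0.0035 0 0 0.01;0 0 0 0.0042 0 0 0.01;0 0 0 0.0049 0 0 0.01' 60
```

```text
time_s: 11.73
ee_pos: [480.3, -0.0, 135.7]
ee_rot: [-144.0, 90.0, 129.5]
force: [0.6, -0.0, 0.2]
gripper_width: 19.7
```

```bash
python3 -m handwheel '0 0 0 0.0007 0 0 0.01;0 0 0 0.0014 0 0 0.01;0 0 0 0.0021 0 0 0.01' 60
```

```text
time_s: 11.98
ee_pos: [480.3, -0.0, 133.7]
ee_rot: [171.5, 90.0, 85.0]
force: [-0.1, -0.2, -1.9]
gripper_width: 19.9
```

```bash
python3 -m handwheel '0 0 0 0.0007 0 0 0.01;0 0 0 0.0014 0 0 0.01;0 0 0 0.0021 0 0 0.01;0 0 0 0.0028 0 0 0.01;0 0 0 0.0031 0 0 0.01' 60; python3 -m handwheel '0 0 0 0 0.0007 0 0.01;0 0 0 0 0.0014 0 0.01;0 0 0 0 0.0021 0 0.01;0 0 0 0 0.0028 0 0.01;0 0 0 0 0.0035 0 0.01;0 0 0 0 0.0042 0 0.01;0 0 0 0 0.0049 0 0.01;0 0 0 0 0.0056 0 0.01;0 0 0 0 0.0063 0 0.01;0 0 0 0 0.007 0 0.01' 60
```

```text
time_s: 12.4
ee_pos: [480.3, -0.1, 130.5]
ee_rot: [-129.5, 90.0, 144.0]
force: [0.3, -0.4, -1.3]
gripper_width: 19.7
time_s: 13.23
ee_pos: [486.9, 0.4, 130.5]
ee_rot: [-99.8, 89.9, 173.7]
force: [-3.4, -0.4, 0.0]
gripper_width: 19.5
```

```bash
python3 -m handwheel '0 0 0 0 0.0007 0 0.01;0 0 0 0 0.0014 0 0.01;0 0 0 0 0.0021 0 0.01;0 0 0 0 0.0028 0 0.01;0 0 0 0 0.0035 0 0.01;0 0 0 0 0.0042 0 0.01;0 0 0 0 0.0049 0 0.01;0 0 0 0 0.0056 0 0.01' 60
```

```text
time_s: 13.9
ee_pos: [492.9, 0.7, 130.6]
ee_rot: [-115.3, 90.0, 158.1]
force: [-3.4, -0.2, -1.3]
gripper_width: 19.8
```

```bash
python3 -m handwheel '0 0 0 0 0.0007 0 0.01;0 0 0 0 0.0014 0 0.01;0 0 0 0 0.0021 0 0.01;0 0 0 0 0.0028 0 0.01;0 0 0 0 0.0035 0 0.01;0 0 0 0 0.0042 0 0.01' 60
```

```text
time_s: 14.4
ee_pos: [497.3, 1.0, 130.7]
ee_rot: [98.5, 90.0, 11.9]
force: [-3.2, 0.1, -1.7]
gripper_width: 19.7
```

```bash
python3 -m handwheel '0 0 0 0 0.0007 0 0.01;0 0 0 0 0.0014 0 0.01;0 0 0 0 0.0021 0 0.01;0 0 0 0 0.0028 0 0.01;0 0 0 0 0.0035 0 0.01' 60
```

```text
time_s: 14.82
ee_pos: [500.8, 1.2, 130.7]
ee_rot: [98.4, 90.0, 11.8]
force: [-2.4, 0.1, -0.9]
gripper_width: 20.1
```

Two strokes done, drag ~3 N only. Lift, go back, and go in for the third.

```bash
python3 -m handwheel '0 0 0 0 -0.0007 0 0.01;0 0 0 -0.0015 -0.0007 0 0.01;0 0 0 -0.004 -0.0007 0 0.01;0 0 0 -0.007 -0.0007 0 0.01;0 0 0 -0.01 -0.0007 0 0.01;0 0 0 -0.01 -0.0007 0 0.01;0 0 0 -0.01 -0.0007 0 0.01' 60;python3 -m handwheel '0 0 0 0 -0.002 0 0.01;0 0 0 0 -0.005 0 0.01;0 0 0 0 -0.008 0 0.01;0 0 0 0 -0.011 0 0.01;0 0 0 0 -0.014 0 0.01;0 0 0 0 -0.017 0 0.01;0 0 0 0 -0.019 0 0.01;0 0 0 0 -0.0195 0 0.01;0 0 0 0 -0.0195 0 0.01' 60;  python3 -m handwheel '0 0 0 0.0007 0 0 0.01;0 0 0 0.0014 0 0 0.01;0 0 0 0.0021 0 0 0.01;0 0 0 0.0028 0 0 0.01;0 0 0 0.0035 0 0 0.01;0 0 0 0.0042 0 0 0.01;0 0 0 0.0049 0 0 0.01' 60
```

```text
time_s: 15.4
ee_pos: [500.5, 1.1, 141.1]
ee_rot: [89.8, 89.9, 3.3]
force: [0.5, -0.4, -0.8]
gripper_width: 19.5
time_s: 16.15
ee_pos: [480.3, -0.0, 140.7]
ee_rot: [119.4, 90.0, 32.9]
force: [0.7, -0.7, -0.2]
gripper_width: 20.0
time_s: 16.73
ee_pos: [480.4, -0.0, 135.6]
ee_rot: [-166.3, 90.0, 107.2]
force: [0.2, 0.7, -0.4]
gripper_width: 19.5
```

```bash
python3 -m handwheel '0 0 0 0.0007 0 0 0.01;0 0 0 0.0014 0 0 0.01;0 0 0 0.0021 0 0 0.01' 60
```

```text
time_s: 16.98
ee_pos: [480.5, -0.0, 133.6]
ee_rot: [117.7, 90.0, 31.2]
force: [-0.2, -0.2, -0.3]
gripper_width: 19.7
```

```bash
python3 -m handwheel '0 0 0 0.0007 0 0 0.01;0 0 0 0.0014 0 0 0.01;0 0 0 0.0021 0 0 0.01;0 0 0 0.0028 0 0 0.01;0 0 0 0.003 0 0 0.01' 60; python3 -m handwheel '0 0 0 0 0.0007 0 0.01;0 0 0 0 0.0014 0 0.01;0 0 0 0 0.0021 0 0.01;0 0 0 0 0.0028 0 0.01;0 0 0 0 0.0035 0 0.01;0 0 0 0 0.0042 0 0.01;0 0 0 0 0.0049 0 0.01;0 0 0 0 0.0056 0 0.01;0 0 0 0 0.0063 0 0.01;0 0 0 0 0.007 0 0.01' 60
```

```text
time_s: 17.4
ee_pos: [480.4, -0.0, 130.5]
ee_rot: [-122.0, 90.0, 151.4]
force: [0.2, -0.3, -0.9]
gripper_width: 19.8
time_s: 18.23
ee_pos: [486.9, 0.4, 130.4]
ee_rot: [-97.9, 89.9, 175.6]
force: [-3.9, 0.3, -0.7]
gripper_width: 19.8
```

Now small pushes (about 1 mm each), each one going ahead only if the last reading is under 6 N.

```bash
g(){ tee /dev/stderr | grep -qE 'force: \[-?[0-5]\.'; }
python3 -m handwheel '0 0 0 0 0.0004 0 0.01;0 0 0 0 0.0008 0 0.01' 60 2>&1 | g && python3 -m handwheel '0 0 0 0 0.0004 0 0.01;0 0 0 0 0.0008 0 0.01' 60 2>&1 | g && python3 -m handwheel '0 0 0 0 0.0004 0 0.01;0 0 0 0 0.0008 0 0.01' 60 2>&1 | g && python3 -m handwheel '0 0 0 0 0.0003 0 0.01;0 0 0 0 0.0006 0 0.01' 60 2>&1 | g && python3 -m handwheel '0 0 0 0 0.0003 0 0.01;0 0 0 0 0.0006 0 0.01' 60 2>&1 | g && python3 -m handwheel '0 0 0 0 0.0003 0 0.01;0 0 0 0 0.0006 0 0.01' 60 2>&1 | g && python3 -m handwheel '0 0 0 0 0.0003 0 0.01;0 0 0 0 0.0006 0 0.01' 60 2>&1 | g; echo end $?
```

```text
end 0time_s: 19.4
ee_pos: [492.2, 0.7, 130.7]
ee_rot: [138.7, 90.0, 52.1]
force: [-2.9, -0.3, -0.9]
gripper_width: 19.8
```

```bash
g(){ tee -a log | grep -E 'force: \[-?[0-5]\.'; }
python3 -m handwheel '0 0 0 0 0.0003 0 0.01;0 0 0 0 0.0006 0 0.01' 60 2>&1 | g && python3 -m handwheel '0 0 0 0 0.0003 0 0.01;0 0 0 0 0.0006 0 0.01' 60 2>&1 | g && python3 -m handwheel '0 0 0 0 0.0003 0 0.01;0 0 0 0 0.0006 0 0.01' 60 2>&1 | g && python3 -m handwheel '0 0 0 0 0.0003 0 0.01;0 0 0 0 0.0006 0 0.01' 60 2>&1 | g && python3 -m handwheel '0 0 0 0 0.0003 0 0.01;0 0 0 0 0.0006 0 0.01' 60 2>&1 | g && python3 -m handwheel '0 0 0 0 0.0003 0 0.01;0 0 0 0 0.0006 0 0.01' 60 2>&1 | g && python3 -m handwheel '0 0 0 0 0.0003 0 0.01;0 0 0 0 0.0006 0 0.01' 60 2>&1 | g; echo end $?; tail -5 log
```

```text
force: [-4.1, 0.9, -0.8]
force: [-3.0, -0.6, -0.9]
force: [-2.3, -0.3, -2.5]
force: [-3.3, -0.3, -1.2]
force: [-3.5, 0.1, -1.0]
force: [-3.2, 0.3, -0.5]
force: [-2.1, -0.0, -1.1]
end 0
time_s: 20.57
ee_pos: [496.5, 0.9, 130.7]
ee_rot: [112.0, 90.0, 25.5]
force: [-2.1, -0.0, -1.1]
gripper_width: 19.7
```

```bash
g(){ tee -a log | grep -E 'force: \[-?[0-5]\.'; }
python3 -m handwheel '0 0 0 0 0.0003 0 0.01;0 0 0 0 0.0006 0 0.01' 60 2>&1 | g && python3 -m handwheel '0 0 0 0 0.0003 0 0.01;0 0 0 0 0.0006 0 0.01' 60 2>&1 | g && python3 -m handwheel '0 0 0 0 0.0003 0 0.01;0 0 0 0 0.0006 0 0.01' 60 2>&1 | g && python3 -m handwheel '0 0 0 0 0.0003 0 0.01;0 0 0 0 0.0006 0 0.01' 60 2>&1 | g && python3 -m handwheel '0 0 0 0 0.0003 0 0.01;0 0 0 0 0.0006 0 0.01' 60 2>&1 | g && python3 -m handwheel '0 0 0 0 0.0003 0 0.01;0 0 0 0 0.0006 0 0.01' 60 2>&1 | g && python3 -m handwheel '0 0 0 0 0.0003 0 0.01;0 0 0 0 0.0006 0 0.01' 60 2>&1 | g; echo end $?; tail -5 log
```

```text
force: [-3.4, -0.3, -0.5]
force: [-3.0, -0.5, -1.6]
force: [-3.0, 0.1, -1.5]
force: [-3.3, 0.3, -1.0]
force: [-3.4, -0.9, 0.2]
force: [-3.7, -0.4, 0.1]
force: [-3.7, -1.1, -1.1]
end 0
time_s: 21.73
ee_pos: [500.6, 1.2, 130.6]
ee_rot: [-152.6, 90.0, 120.8]
force: [-3.7, -1.1, -1.1]
gripper_width: 19.6
```

```bash
python3 -m handwheel '0 0 0 0 -0.0007 0 0.01;0 0 0 -0.0015 -0.0007 0 0.01;0 0 0 -0.004 -0.0007 0 0.01;0 0 0 -0.007 -0.0007 0 0.01;0 0 0 -0.01 -0.0007 0 0.01;0 0 0 -0.01 -0.0007 0 0.01;0 0 0 -0.01 -0.0007 0 0.01' 60;python3 -m handwheel '0 0 0 0 -0.002 0 0.01;0 0 0 0 -0.005 0 0.01;0 0 0 0 -0.008 0 0.01;0 0 0 0 -0.011 0 0.01;0 0 0 0 -0.014 0 0.01;0 0 0 0 -0.017 0 0.01;0 0 0 0 -0.019 0 0.01;0 0 0 0 -0.0195 0 0.01;0 0 0 0 -0.0195 0 0.01' 60;  python3 -m handwheel '0 0 0 0.0007 0 0 0.01;0 0 0 0.0014 0 0 0.01;0 0 0 0.0021 0 0 0.01;0 0 0 0.0028 0 0 0.01;0 0 0 0.0035 0 0 0.01;0 0 0 0.0042 0 0 0.01;0 0 0 0.0049 0 0 0.01' 60
```

```text
time_s: 22.32
ee_pos: [500.5, 1.1, 141.1]
ee_rot: [89.0, 89.9, 2.4]
force: [0.0, 0.3, -0.5]
gripper_width: 19.4
time_s: 23.07
ee_pos: [480.3, -0.1, 140.7]
ee_rot: [104.5, 90.0, 18.0]
force: [0.0, 0.1, -1.7]
gripper_width: 20.1
time_s: 23.65
ee_pos: [480.4, -0.0, 135.6]
ee_rot: [-160.4, 90.0, 113.1]
force: [-0.1, 0.7, -0.3]
gripper_width: 19.4
```

```bash
python3 -m handwheel '0 0 0 0.0007 0 0 0.01;0 0 0 0.0014 0 0 0.01;0 0 0 0.0021 0 0 0.01' 60
```

```text
time_s: 23.9
ee_pos: [480.4, -0.1, 133.6]
ee_rot: [143.6, 90.0, 57.0]
force: [0.2, 0.6, -1.5]
gripper_width: 19.9
```

```bash
g(){ tee -a log | grep -E 'force: \[-?[0-5]\.'; }
python3 -m handwheel '0 0 0 0.0007 0 0 0.01;0 0 0 0.0014 0 0 0.01;0 0 0 0.0021 0 0 0.01;0 0 0 0.0028 0 0 0.01;0 0 0 0.003 0 0 0.01' 60; python3 -m handwheel '0 0 0 0 0.0007 0 0.01;0 0 0 0 0.0014 0 0.01;0 0 0 0 0.0021 0 0.01;0 0 0 0 0.0026 0 0.01;0 0 0 0 0.003 0 0.01' 60 2>&1 | g && python3 -m handwheel '0 0 0 0 0.0003 0 0.01;0 0 0 0 0.0006 0 0.01' 60 2>&1 | g && python3 -m handwheel '0 0 0 0 0.0003 0 0.01;0 0 0 0 0.0006 0 0.01' 60 2>&1 | g && python3 -m handwheel '0 0 0 0 0.0003 0 0.01;0 0 0 0 0.0006 0 0.01' 60 2>&1 | g && python3 -m handwheel '0 0 0 0 0.0003 0 0.01;0 0 0 0 0.0006 0 0.01' 60 2>&1 | g && python3 -m handwheel '0 0 0 0 0.0003 0 0.01;0 0 0 0 0.0006 0 0.01' 60 2>&1 | g && python3 -m handwheel '0 0 0 0 0.0003 0 0.01;0 0 0 0 0.0006 0 0.01' 60 2>&1 | g && python3 -m handwheel '0 0 0 0 0.0003 0 0.01;0 0 0 0 0.0006 0 0.01' 60 2>&1 | g; echo end $?; tail -5 log
```

```text
time_s: 24.32
ee_pos: [480.3, -0.0, 130.5]
ee_rot: [-129.8, 90.0, 143.6]
force: [-0.4, -0.2, -1.6]
gripper_width: 19.7
force: [-1.6, -0.3, -0.3]
force: [-2.5, -0.6, 0.5]
force: [-5.9, 0.1, 1.5]
force: [-5.7, -0.6, 3.0]
end 1
time_s: 25.4
ee_pos: [483.3, 0.2, 130.2]
ee_rot: [-92.0, 89.7, -178.6]
force: [-6.3, -1.0, 2.1]
gripper_width: 19.9
```

```bash
python3 -m handwheel '0 0 0 0 0.0002 0 0.01;0 0 0 0 0.0004 0 0.01;0 0 0 0 0.0004 0 0.01' 60;python3 -c "
from h import *
go([500,1,130.5],3.4)"
```

```text
time_s: 25.65
ee_pos: [483.4, 0.2, 130.2]
ee_rot: [-92.3, 89.6, -178.9]
force: [-7.4, -0.5, 4.1]
gripper_width: 19.7
t 25.65 pos [4.8338e+02 2.2000e-01 1.3015e+02] F [-7.4 -0.5  4.1] w 19.7
turn [ 0.06 -0.01  0.37] shift m [-0.0005  0.0166  0.0002]
```

```bash
python3 -m handwheel '0 0 0 -0.0002 0.0003 0 0.01;0 0 0 -0.0003 0.0005 0 0.01;0 0 0 -0.0003 0.0005 0 0.01;0 0 0 -0.0003 0.0005 0 0.01' 60;python3 -m handwheel '0 0 0 -0.0002 0.0003 0 0.01;0 0 0 -0.0003 0.0005 0 0.01;0 0 0 -0.0003 0.0005 0 0.01' 60
```

```text
time_s: 25.98
ee_pos: [483.5, 0.2, 130.2]
ee_rot: [-91.9, 89.6, -178.5]
force: [-8.3, -0.3, 2.0]
gripper_width: 19.5
time_s: 26.23
ee_pos: [483.5, 0.2, 130.2]
ee_rot: [-91.9, 89.5, -178.5]
force: [-8.5, -0.7, 1.5]
gripper_width: 19.9
```

```bash
python3 -m handwheel '0 0 0 -0.0001 0.0003 0 0.01;0 0 0 -0.0001 0.0006 0 0.01;0 0 0 -0.0001 0.0006 0 0.01;0 0 0 -0.0001 0.0006 0 0.01' 60;python3 -m handwheel '0 0 0 -0.0001 0.0002 0 0.01;0 0 0 -0.0001 0.0003 0 0.01;0 0 0 -0.0001 0.0003 0 0.01;0 0 0 -0.0001 0.0003 0 0.01;0 0 0 -0.0001 0.0003 0 0.01' 60; python3 -c "
from h import *
for n in('top','side'):cv2.imwrite(f'pics/{n}4.png',env.grab_frame(n)[:,:,::-1])
a=crop(cv2.imread('pics/top0.png'),180,240,60,60,6);b=crop(cv2.imread('pics/top4.png'),180,240,60,60,6)
c=crop(cv2.imread('pics/side4.png'),200,130,90,90,4);d=crop(cv2.imread('pics/side0.png'),200,130,90,90,4)
cv2.imwrite('pics/c5.png',cv2.convertScaleAbs(np.vstack([np.hstack([a,b]),np.hstack([d,c])[120:]]),alpha=1.6,beta=10))"
```

```text
time_s: 26.57
ee_pos: [483.6, 0.2, 130.2]
ee_rot: [-91.7, 89.4, -178.2]
force: [-10.1, -0.9, 2.1]
gripper_width: 19.6
time_s: 26.98
ee_pos: [483.6, 0.2, 130.2]
ee_rot: [-91.6, 89.4, -178.1]
force: [-8.4, -2.4, 1.4]
gripper_width: 19.8
```

View pics/c5.png

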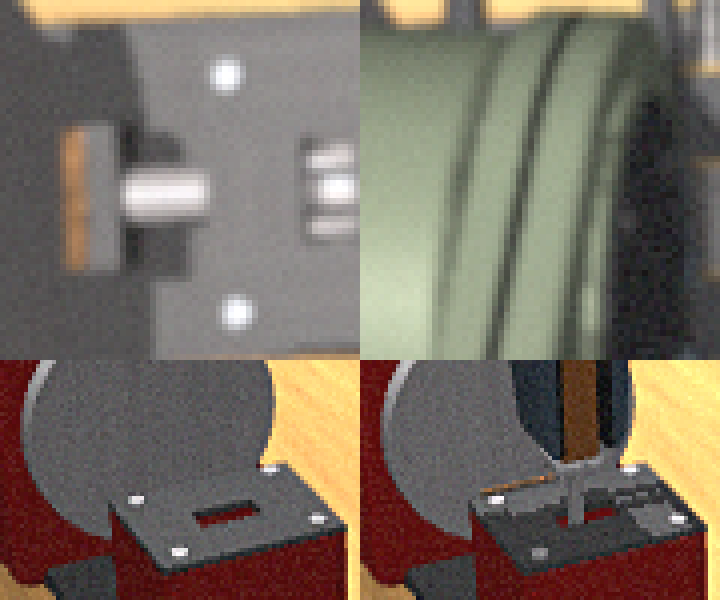

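```bash
python3 -m handwheel '0 0 0 0 0.0003 0 0.01;0 0 0 0 0.0005 0 0.01;0 0 0 0 0.0005 0 0.01;0 0 0 0 0.0005 0 0.01' 60;python3 -m handwheel '0 0 0 0 0 0 0.01;0 0 0 0 0 0 0.01;0 0 0 0 0 0 0.01;0 0 0 0 0 0 0.01' 60
```

```text
time_s: 27.42
ee_pos: [483.7, 0.3, 130.2]
ee_rot: [-91.6, 89.3, -178.1]
force: [-10.1, -1.1, 2.0]
gripper_width: 19.6
time_s: 27.75
ee_pos: [483.7, 0.3, 130.1]
ee_rot: [-91.6, 89.4, -178.1]
force: [-10.6, -1.2, 2.5]
gripper_width: 19.8
```

It stands firm at ~10 N, moving only 0.1 mm. Unload gently, lift out, and check.

```bash
python3 -m handwheel '0 0 0 0 -0.0008 0 0.01;0 0 0 0 -0.0016 0 0.01;0 0 0 0 -0.0024 0 0.01;0 0 0 0 -0.0032 0 0.01;0 0 0 0 -0.004 0 0.01;0 0 0 0 -0.0048 0 0.01;0 0 0 0 -0.0054 0 0.01;0 0 0 0 -0.0054 0 0.01' 60; python3 -c "
from h import *
go([480.5,0,130.5],3.4)"
```

```text
time_s: 28.42
ee_pos: [483.0, 0.2, 131.3]
ee_rot: [-115.2, 90.0, 158.2]
force: [-4.6, -0.1, -2.5]
gripper_width: 19.6
t 28.42 pos [4.8299e+02 1.8000e-01 1.3131e+02] F [-4.6 -0.1 -2.5] w 19.6
turn [ 0.05 -0.01  0.02] shift m [ 0.0008 -0.0025  0.    ]
```

```bash
python3 -m handwheel '0 0 0 0 -0.0006 0 0.01;0 0 0 0 -0.0012 0 0.01;0 0 0 0 -0.0018 0 0.01;0 0 0 0 -0.0018 0 0.01' 60; python3 -m handwheel '0 0 0 -0.001 0 0 0.01;0 0 0 -0.003 0 0 0.01;0 0 0 -0.006 0 0 0.01;0 0 0 -0.011 0 0 0.01;0 0 0 -0.018 0 0 0.01;0 0 0 -0.03 0 0 0.01;0 0 0 -0.045 0 0 0.01;0 0 0 -0.06 0 0 0.01;0 0 0 -0.06 0 0 0.01' 60; python3 -c "
from h import *
go([511.7,-242.5,170],-5)"
```

```text
time_s: 28.75
ee_pos: [482.7, 0.0, 132.1]
ee_rot: [88.7, 89.8, 2.1]
force: [-1.0, -0.0, -0.9]
gripper_width: 19.8
time_s: 29.5
ee_pos: [483.7, -0.0, 194.9]
ee_rot: [86.3, 89.6, -0.3]
force: [1.2, 0.4, -1.2]
gripper_width: 20.1
t 29.5 pos [ 4.8374e+02 -1.0000e-02  1.9493e+02] F [ 1.2  0.4 -1.2] w 20.1
turn [ 8.45 -0.   -0.43] shift m [0.0251 0.0131 0.2437]
```

```bash
python3 -m handwheel '7 0 0 0 0.002 0.04 0.01;8.4 0 0 0.004 0.004 0.08 0.01;8.4 0 0 0.008 0.007 0.12 0.01;8.4 0 0 0.013 0.009 0.16 0.01;8.4 0 0 0.013 0.011 0.2 0.01;8.4 0 0 0.013 0.013 0.225 0.01;8.4 0 0 0.013 0.013 0.238 0.01;8.4 0 0 0.013 0.013 0.243 0.01;8.4 0 0 0.013 0.013 0.243 0.01;8.4 0 0 0.013 0.013 0.243 0.01;8.4 0 0 0.013 0.013 0.243 0.01' 60; python3 -c "
from h import *
go([511.7,-242.5,110],-4.95)
cv2.imwrite('pics/top5.png',env.grab_frame('top')[:,:,::-1])
cv2.imwrite('pics/side5.png',env.grab_frame('side')[:,:,::-1])
a=crop(cv2.imread('pics/top0.png'),180,245,64,50,6);b=crop(cv2.imread('pics/top5.png'),180,245,64,50,6)
c=crop(cv2.imread('pics/side5.png'),280,160,128,100,3)
cv2.imwrite('pics/c6.png',cv2.convertScaleAbs(np.hstack([np.vstack([a,b]),np.vstack([c,c*0])]),alpha=1.6,beta=10))
print(onz('top',189.8,272,63))"
```

```text
time_s: 30.42
ee_pos: [508.9, -240.1, 178.5]
ee_rot: [-157.9, 90.0, 107.2]
force: [0.7, -0.1, -0.5]
gripper_width: 19.5
t 30.42 pos [ 508.86 -240.13  178.48] F [ 0.7 -0.1 -0.5] w 19.5
turn [ 0.09 -0.05  0.02] shift m [0.0685 0.0031 0.0022]
[485.83012508  84.71141958  63.        ]
```

View pics/c6.png

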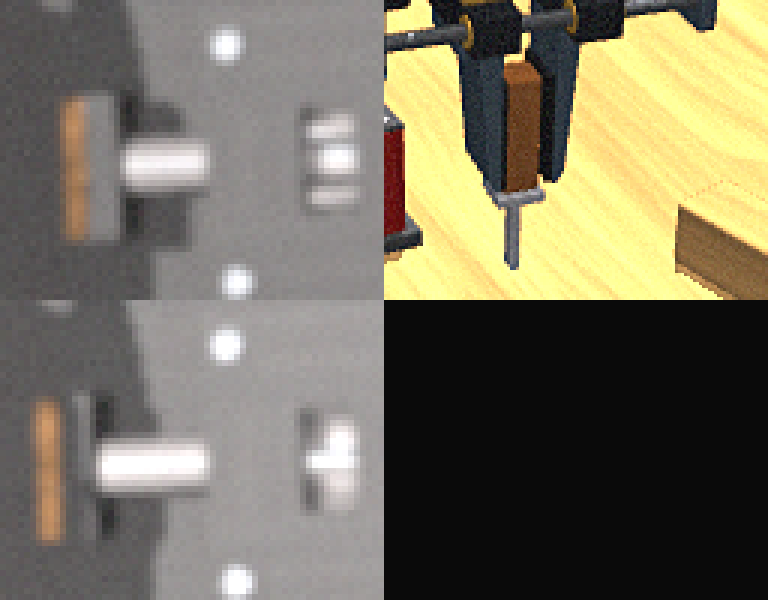

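Pad face moved from col ~190.2 to ~185.7 (≈8 mm), and a tooth now stands at the slot centre. Both agree with the felt contact. Next: align over the hole.

```bash
python3 -m handwheel '0 0 0 0.01 0.003 0.002 0.01;0 0 0 0.03 0.003 0.002 0.01;0 0 0 0.05 0.003 0.002 0.01;0 0 0 0.06 0.003 0.002 0.01;0 0 0 0.062 0.003 0.002 0.01;0 0 0 0.062 0.003 0.002 0.01;0 0 0 0.062 0.003 0.002 0.01' 60; python3 -c "
from h import *
go([511.7,-242.5,64],-4.95)"
```

```text
time_s: 31.1
ee_pos: [512.5, -244.2, 117.1]
ee_rot: [72.1, 89.9, -22.8]
force: [-0.6, -0.6, -0.5]
gripper_width: 19.4
t 31.1 pos [ 512.5  -244.16  117.06] F [-0.6 -0.6 -0.5] w 19.4
turn [ 0.01  0.02 -0.08] shift m [ 0.0531 -0.001  -0.0016]
```

```bash
python3 -m handwheel '0 0 0 0.003 -0.001 -0.0015 0.01;0 0 0 0.005 -0.001 -0.0015 0.01;0 0 0 0.005 -0.001 -0.0015 0.01;0 0 0 0.005 -0.001 -0.0015 0.01' 60; python3 -c "
from h import *
go([511.7,-242.5,64],-4.95)"
```

```text
time_s: 31.43
ee_pos: [511.0, -242.5, 111.7]
ee_rot: [78.7, 90.0, -16.2]
force: [0.5, 0.4, -0.6]
gripper_width: 20.0
t 31.43 pos [ 511.05 -242.45  111.71] F [ 0.5  0.4 -0.6] w 20.0
turn [ 0.    0.01 -0.03] shift m [ 0.0477  0.0006 -0.    ]
```

Aligned within 0.6 mm. Lower it, checking the force after entering.

```bash
g(){ tee /dev/stdout | grep -qE 'force: \[.*, (-[0-9]|[0-3]\.)'; }
python3 -m handwheel '0 0 0 0.0015 0.0004 0 0.01;0 0 0 0.003 0.0004 0 0.01;0 0 0 0.0045 0.0004 0 0.01;0 0 0 0.006 0.0004 0 0.01;0 0 0 0.0075 0.0004 0 0.01;0 0 0 0.009 0.0004 0 0.01;0 0 0 0.0105 0.0004 0 0.01;0 0 0 0.012 0.0004 0 0.01' 60
```

```text
time_s: 32.1
ee_pos: [511.4, -242.4, 99.2]
ee_rot: [-164.4, 90.0, 100.6]
force: [0.8, -0.6, -1.0]
gripper_width: 20.0
```

```bash
python3 -m handwheel '0 0 0 0.004 0.0002 0 0.01;0 0 0 0.008 0.0002 0 0.01;0 0 0 0.012 0.0002 0 0.01;0 0 0 0.016 0.0002 0 0.01;0 0 0 0.02 0.0002 0 0.01;0 0 0 0.024 0.0002 0 0.01;0 0 0 0.028 0.0002 0 0.01;0 0 0 0.03 0.0002 0 0.01;0 0 0 0.031 0.0002 0 0.01;0 0 0 0.032 0.0002 0 0.01;0 0 0 0.032 0.0002 0 0.01' 60
```

```text
time_s: 33.02
ee_pos: [511.6, -242.5, 67.3]
ee_rot: [-179.5, 90.0, 85.6]
force: [-0.7, 0.1, -1.3]
gripper_width: 19.9
```

```bash
python3 -m handwheel '0 0 0 0.0008 0 0 0.01;0 0 0 0.0016 0 0 0.01;0 0 0 0.0024 0 0 0.01;0 0 0 0.0032 0 0 0.01;0 0 0 0.0036 0 0 0.01;0 0 0 0.0036 0 0 0.01' 60
```

```text
time_s: 33.52
ee_pos: [511.6, -242.5, 64.0]
ee_rot: [100.5, 90.0, 5.6]
force: [-0.6, 0.7, 0.5]
gripper_width: 19.8
```

```bash
python3 -m handwheel '0 0 0 0.0005 0 0 0.01;0 0 0 0.0005 0 0 0.01;0 0 0 0.0005 0 0 0.07;0 0 0 0.0005 0 0 0.07;0 0 0 0.0005 0 0 0.07;0 0 0 0.0005 0 0 0.07;0 0 0 0.0005 0 0 0.07;0 0 0 0.0005 0 0 0.07;0 0 0 0.0005 0 0 0.07;0 0 0 0.0005 0 0 0.07' 20
```

```text
time_s: 34.35
ee_pos: [511.6, -242.5, 63.3]
ee_rot: [-178.7, 90.0, 86.4]
force: [-0.4, 0.0, 0.8]
gripper_width: 69.3
```

```bash
python3 -m handwheel '0 0 0 -0.02 0 0 0.07;0 0 0 -0.05 0 0 0.07;0 0 0 -0.09 0 0 0.07;0 0 0 -0.13 0 0 0.07;0 0 0 -0.17 0 0 0.07;0 0 0 -0.17 -0.04 0 0.07;0 0 0 -0.17 -0.08 0 0.07;0 0 0 -0.17 -0.12 0 0.07;0 0 0 -0.17 -0.15 0 0.07;0 0 0 -0.17 -0.16 0 0.07;0 0 0 -0.17 -0.16 0 0.07;0 0 0 -0.17 -0.16 0 0.07' 20; python3 -c "
from h import *
cv2.imwrite('pics/top6.png',env.grab_frame('top')[:,:,::-1])
cv2.imwrite('pics/side6.png',env.grab_frame('side')[:,:,::-1])
a=crop(cv2.imread('pics/top6.png'),180,245,64,50,6);b=crop(cv2.imread('pics/top6.png'),345,235,96,75,4)
c=crop(cv2.imread('pics/side6.png'),280,230,96,125,4)
cv2.imwrite('pics/c7.png',cv2.convertScaleAbs(np.hstack([np.vstack([a,b])[:500],c]) if 0 else np.hstack([np.vstack([a,b]),np.vstack([c,np.zeros((100,384,3),np.uint8)])]),alpha=1.4,beta=5))
print(env.state()['ee_pos'],env.state()['force'])"
```

```text
time_s: 35.35
ee_pos: [353.1, -229.1, 233.8]
ee_rot: [74.6, 89.9, -20.4]
force: [-0.2, -0.1, 0.6]
gripper_width: 69.8
[ 353.78672606 -229.20123082  233.43287328] [0.35223468 0.92577298 1.0483428 ]
```

View pics/c7.png

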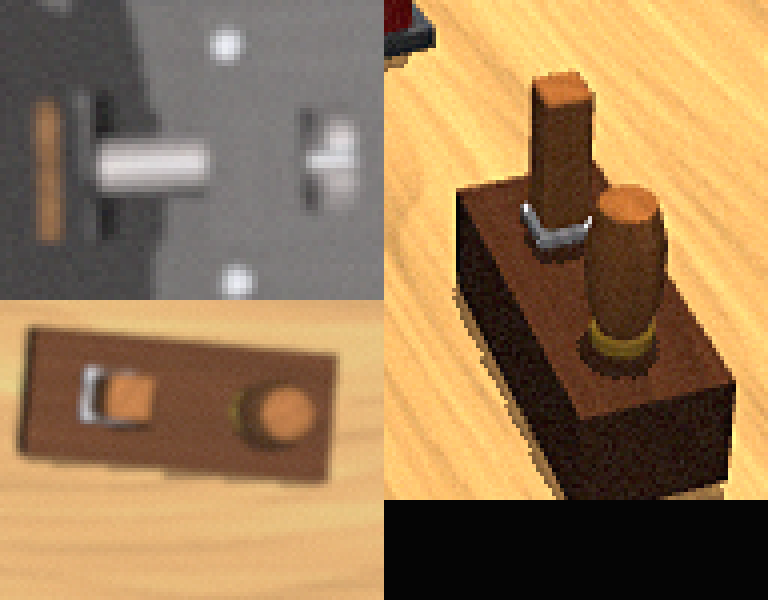

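Tool stands home: handle at top px ~(377,260), the same as at the start. Collar is on the block, the chisel has not moved, and the pad is where it was left. Handing in.

```bash
python3 -c "
from workcell import env
print(env.job_done(), env.state()['time_s'])"
```

```text
the job is handed in; nothing more can be done
the job is handed in; nothing more can be done
```

The brake is taken up, the adjusting tool is back home in its block, and the job was handed in at about 36 s of robot time; no verdict was reported.

- **Adjusting:** I took the square-handled tool from the dark block and worked the star wheel in three strokes. The wheel dragged about 3 N, and the blade was lifted out each time. On the fourth insertion the wheel resisted almost at once. It held a steady sideways push of about 10 N with only about 0.1 mm of movement.
- **Forces:** The most I read was about 11 N, under the 16 N limit, but I only read the force at the end of each move. While holding there was an unexplained upward pull on the tool of up to 5 N, which I took to be friction.
- **Pad on the disc:** The top view shows the pad moved about 8 mm, which agrees with the wheel angle. The pad did not shift after I let go. I could not see the gap to the disc itself. The absolute position from the image came out about 2 mm off, so bearing is judged mainly by the force.
- **Tool in the block:** It stands upright with its collar on the block, at the same pixels as at the start. The gripper is clear of everything.
- **Bystanders:** The chisel has not moved. I did not check the mug and the wood blank at the end, but the arm never went near them.

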